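# Show a relay's pins to the inspection camera

### The job

The left-hand plug-in relay on the relay strip is due for a pin check: swing its wire retaining clip all the way back, then pull the relay straight up out of its socket without rocking it. Turn it so that its pins squarely face the lens of the inspection camera, and hold it up there, centred on the lens with the pin tips about 7 cm from it. Finish like that, still gripping the relay in mid-air and keeping it steady; leave the right-hand relay in its socket and do not touch the camera or push the small things on the bench about.

Things in the scene. Friction and masses are not known exactly. Their poses are not given: they have to be found in the camera images.
- socket (a point): Middle of the upper face of the left-hand socket, 34 mm above the bench, axes as the strip's. It has two slots for the relay's pins, with 1.5 to 2 mm play on each side.
- relay_a: Relay to be checked, plugged into the left-hand socket: upright box, clear case, black foot, 36 (x) x 28 (y) x 48 mm (z), 40 to 85 g. Origin: centre of the case's underside, 34 mm above the bench while plugged in (lid at 82 mm); axes then as the strip's, z from pins to lid. Grip it across the 28 mm sides, free from the socket up. With the clip back only its weight and the slots hold it.
- relay_pins (a point): Middle of the tips of the relay's two rows of brass pins, 7.6 mm below the underside of the case (z = -7.6 mm in the relay's frame).
- relay_top (a point): Middle of the relay's lid, 48 mm above the underside of the case.
- clip (a joint): Angle of the left relay's clip: light wire bail, 38 mm wide, turning about a level axis along the strip's y, 26 mm behind the relay's centre (+x), 30 mm above the bench. 0: closed, its bar just over the middle of the lid; grows as it swings back, away from the robot; 1.75: back at its stop, below 70 mm height. Past about 0.6 rad it falls back to the stop by itself, before that it falls shut.
- clip_tab (a point): Top edge of the black thumb tab in the middle of the clip's bar, 104 mm above the bench while closed. The tab is 18 mm wide (y), 3 mm thick and rises 22 mm above the relay's lid; shut fingers can push it back from the robot's side, above the lid.
- camera_head: Inspection camera: grey 44 mm square body, black lens, round ring light 62 mm across, in an aluminium yoke on a black base plate. Origin: centre of the lens front, the foremost part, 115 mm above the bench. z points out of the lens along its line of sight: towards the robot's side and 45 degrees above level. The rest of the camera lies behind (-z).
- relay_b: The right-hand relay, of the same kind, under its own closed clip, which does not move; it stays in its socket. Origin: centre of the underside of its case.
- dsub_hood: Bystander: small grey connector hood, 42 x 34 x 18 mm, lying on the bench. Origin: centre of its underside.
- pen_1: Bystander: green and white marker pen, 135 mm long, 17 mm thick, lying on the bench. Origin: centre of its underside.
- camera_stand: The inspection camera's stand with all that it carries, fixed to the bench left or right of the strip. Origin: a point on the bench, 80 mm before the point below the lens front; x away from the robot's side, z up. Its black base plate (106 x 84 mm, 8 mm thick) and yoke lie from x = 75 to 181 mm.
- relay_strip: Grey steel plate, 118 x 138 x 4 mm, fixed to the bench left or right of the camera, with a metal rail and two light grey relay sockets, each 82 mm long (x) and 31 mm wide (y). Origin: on the bench under the middle of the left-hand socket; x away from the robot, y to the left along the rail, z up. Right-hand socket: 80 mm along -y. Black end stops 23 mm high at y = +-22.5 mm from each socket.

How it is judged:
By the outcome, as a careful person would: the job done as asked, in the order asked, and still so for the second after the job is handed in, while the arm keeps its last pose, push and grip.
It also fails if it takes over 48 s, if anything falls off the work surface, if the arm or the gripper's body presses on something with over 40 N, if the wrist force passes 120 N, or if a joint passes its speed limit or range.

### The arm

A 6-joint arm with a two-finger parallel gripper is mounted at the origin on a cart in front of the work surface, level with it; the furniture and walls round the work are solid. World frame = base frame: x ahead of the robot, y to its left, z up, the work surface at z = 0. Lengths are in m, angles in degrees, forces in N, time in s.
With the tool pointing down it reaches from about 0.3 to 0.825 m from the base axis. Payload 5.4 kg.
Tool frame: the origin (TCP) lies midway between the tips of the shut fingers; the grasp point (between the pads) lies 19 mm behind it; z points along the fingers, y is the line along which they close (so a half turn about z gives the same grasp; the last joint's range is limited). The gripper opens to 92 mm and grips with 3 to 60 N. Pads are 20 mm wide; open, the fingers measure 128 mm over their backs; the gripper's body (75 mm by 189 mm) begins 69 mm behind the grasp point.
Start: joints at [54.998, 9.076, 91.501, -0, 79.423, -12.038], TCP at [0.224, 0.529, 0.215] pointing down, gripper open.
Joint ranges: [-166.64, 166.64], [-54.1, 131.32], [10.49, 154.53], [-73.88, 253.88], [9.74, 151.15], [-171.62, 171.62]. Speed limits (degrees/s): [147.25, 147.25, 180, 180, 180, 180].

### API

Orientations are given as [roll, pitch, yaw] about the fixed x, y, z axes, in that order (R = Rz(yaw) Ry(pitch) Rx(roll)).
In Python, from bench import bot gives the robot as it stands.
- The arm moves only by the shell command python3 -m jog 'ROWS' [FORCE]. ROWS is a JSON object of lists of equal length, an entry for each row: "grip": the opening, from 0 (shut) to 1 (fully open); "dp": the shift along the tool's x, y, z in units of 0.1 m (1.0 is 0.1 m), a list of three; "dr": the turn, a rotation vector about the tool's x, y, z in units of pi/2 rad (1.0 is pi/2 rad), a list of three. A call has 1 to 20 rows; each row shifts and turns the commanded pose from where the row before left it, along the tool's axes as they then stand; what a row does not reach is not made up. A row lasts 1/12 s, in which the tool goes at most 41.7 mm and 7.16 degrees, less where a joint would pass 70% of its speed; a pose out of reach is approached as far as the arm can. A call with a number of a shift or a turn outside -1 to 1 is refused whole. A call with a gripper value outside its range is refused whole. The fingers move at their own pace and stop on an object; FORCE is the grip in N (left out, the last holds). Time passes only in rows, so rows that do not move let the fingers close. It gives the time, the measured TCP pose, the force, the opening and the grip force at its end, in the units of the state.
- bot.state(): the state, without advancing time (a new reading comes with each control period).
- bot.read_camera(name): name is "side" or "top" or "wrist"; returns the picture (480x640x3 uint8, blue, green, red); there is no depth.
- bot.camera_params(name): a dict with "camera_matrix" (3x3 intrinsics, pixels), "D" ([k1, k2, p1, p2, k3] as OpenCV has them; the pictures are not rectified), "R" (3x3) and "t" (3): a world point X has camera coordinates R X + t; the wrist camera has in their place "mount" (4x4, takes a point from camera to tool coordinates, whose origin is the TCP and whose axes are the flange's). Camera axes: x right, y down, z forward; pixel columns grow to the right and rows downward; lengths in m; the calibration is good to about 2 mm. A picture is of the moment at which its call begins: read the wrist's pose just before it. camera_params takes no time and is no camera call.
- bot.close_job(): hands the job in; it is judged then, once.
The state is a dict: "time_s": time; "joint_positions": joint angles; "qvel": joint speeds; "effort": joint torques, N m; "tool_pos": TCP position; "eef_rot": TCP orientation; "ft_force": force on the tool from outside, world axes, zero at the start; "ft_torque": the same for the moment, N m; "opening": finger opening in m; "grasp_force": force on a finger pad.
Only numpy, scipy, OpenCV 4.12 (cv2) and the standard library are available. Lean on these libraries where they do the work, as an engineer would, in place of code of your own. Each camera call takes 0.05 s, during which the arm holds its last target. There are 200 camera calls.

## Working session

There is one attempt and no reset: what is moved stays moved. The work goes in short steps, Python scripts to look and compute and a shell command to move; the robot and the scene stay as the last step left them, time stands still between calls to the robot, and variables do not carry over. Pictures are saved under pics/ and viewed, at most 10 in all, crops included, and the job is handed in when it is done.

```bash
mkdir -p pics; ls; python3 - <<'E'
from bench import bot
import cv2,json
print(bot.state())
for n in("top","side","wrist"):
    cv2.imwrite(f"pics/{n}0.png",bot.read_camera(n)); print(n,bot.camera_params(n))
E
```

```text
pics
{'time_s': 0.0, 'joint_positions': array([ 5.49981409e+01,  9.11159873e+00,  9.15692305e+01, -1.61130374e-03,
        7.94226803e+01, -1.20381376e+01]), 'qvel': array([ 0.038588  ,  0.04728047,  0.01061929,  0.02946415, -0.05736611,
       -0.00679658]), 'effort': array([ 2.82465771e-04, -3.85564291e+01, -3.22115672e+01,  7.02103483e-02,
        3.76570900e-02, -1.16554852e-04]), 'tool_pos': array([0.22401133, 0.5289133 , 0.21365495]), 'eef_rot': array([-1.79898436e+02, -2.00396549e-02,  1.57036558e+02]), 'ft_force': array([-1.26999906, -0.41338693,  0.88478092]), 'ft_torque': array([ 0.03140343,  0.039125  , -0.0170432 ]), 'grasp_force': 0.0, 'opening': 0.09165433199266443}
top {'camera_matrix': array([[528.03170223,   0.        , 313.78712273],
       [  0.        , 528.03170223, 242.54301206],
       [  0.        ,   0.        ,   1.        ]]), 'D': array([-0.00249391,  0.        ,  0.        ,  0.        ,  0.        ]), 'R': array([[ 0.00556002, -0.99995903, -0.00714328],
       [-0.98121   , -0.00407778, -0.19289974],
       [ 0.1928627 ,  0.00808158, -0.98119247]]), 't':
[... 415 characters left out ...]
18000958,  0.71963313, -0.67061517]]), 't': array([-0.56944648,  0.15120596,  0.94625552])}
wrist {'camera_matrix': array([[333.42470613,   0.        , 317.70558038],
       [  0.        , 333.42470613, 237.28933643],
       [  0.        ,   0.        ,   1.        ]]), 'D': array([-0.01249369,  0.        ,  0.        ,  0.        ,  0.        ]), 'mount': array([[ 3.32792074e-04, -9.61574187e-01, -2.74545027e-01,
         7.86468649e-02],
       [ 9.99999086e-01, -3.97101146e-05,  1.35123916e-03,
        -2.02299905e-04],
       [-1.31021891e-03, -2.74545226e-01,  9.61573295e-01,
        -1.70872783e-01],
       [ 0.00000000e+00,  0.00000000e+00,  0.00000000e+00,
         1.00000000e+00]])}
```

View pics/top0.png

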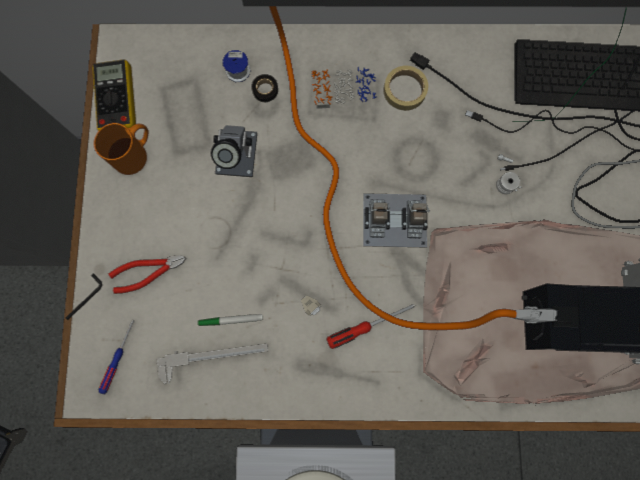

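View pics/side0.png

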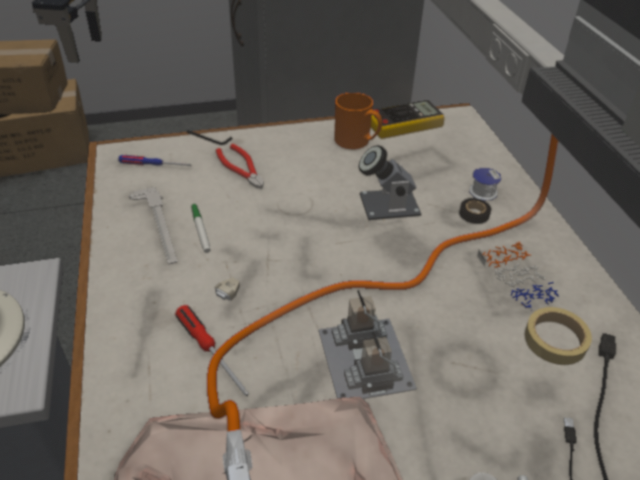

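The top view shows the strip at about (396,220), with relays at (379,215) and (416,213), and the inspection camera at (230,150). In the side view the camera lens is at (374,160) and the relays are at (360,320) and (376,357). I'll enlarge both areas.

```bash
python3 - <<'E'
import cv2,numpy as np
t=cv2.imread("pics/top0.png");s=cv2.imread("pics/side0.png")
def c(i,x,y,w,h,k): return cv2.resize(i[y:y+h,x:x+w],None,fx=k,fy=k,interpolation=cv2.INTER_CUBIC)
a=np.hstack([c(t,355,185,80,60,5),c(t,200,115,80,60,5)])
b=np.hstack([c(s,315,280,100,120,4)[:,:400],np.vstack([c(s,350,135,80,90,5)[:,:400],np.zeros((30,400,3),np.uint8)])])
cv2.imwrite("pics/ct.png",a);cv2.imwrite("pics/cs.png",b);print(a.shape,b.shape)
E
```

```text
(300, 800, 3) (480, 800, 3)
```

View pics/ct.png

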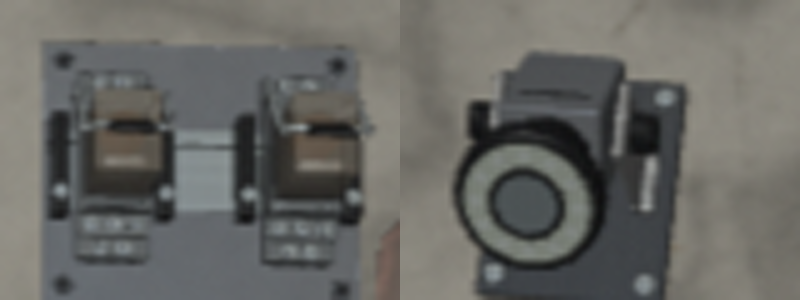

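View pics/cs.png

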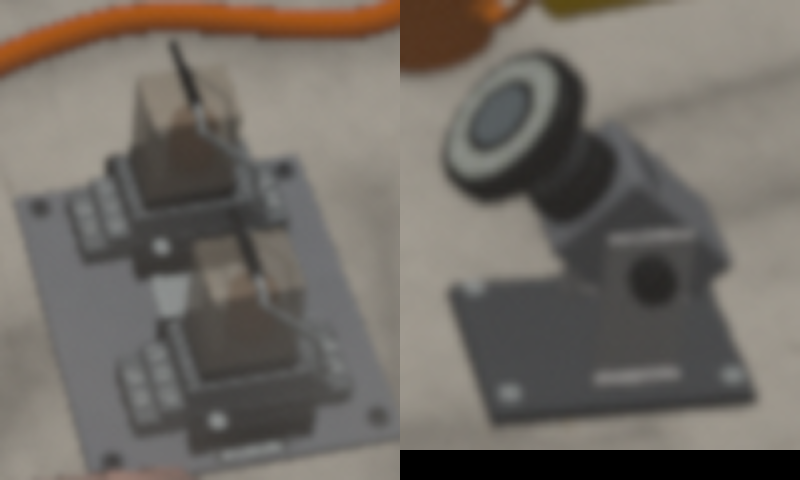

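The crops show the left lid and tab at about (380,210) in the top view, with the plate bolts clear. The lens centre is at top (225.4,155.8) and side (370,158.4).

```bash
cat > h.py <<'E'
import numpy as np,cv2
from bench import bot
from scipy.spatial.transform import Rotation as Ro
def P(n,tp=None,rot=None):
    p=bot.camera_params(n)
    if n!="wrist": return p["camera_matrix"],p["D"],p["R"],p["t"]
    T=np.eye(4);T[:3,:3]=Ro.from_euler("xyz",rot,degrees=True).as_matrix();T[:3,3]=tp
    C=np.linalg.inv(T@p["mount"]);return p["camera_matrix"],p["D"],C[:3,:3],C[:3,3]
def ray(p,uv):
    u=cv2.undistortPoints(np.array([[uv]],float),p[0],p[1])[0,0]
    d=p[2].T@np.array([*u,1]);return -p[2].T@p[3],d/np.linalg.norm(d)
def atz(p,uv,z):
    o,d=ray(p,uv);return o+d*(z-o[2])/d[2]
def tri(rs):
    A=sum(np.eye(3)-np.outer(d,d) for o,d in rs);b=sum((np.eye(3)-np.outer(d,d))@o for o,d in rs)
    X=np.linalg.solve(A,b);return X,[np.linalg.norm(np.cross(X-o,d)) for o,d in rs]
def proj(p,X): return cv2.projectPoints(np.atleast_2d(X).astype(float),cv2.Rodrigues(p[2])[0],p[3],p[0],p[1])[0][:,0]
E
python3 - <<'E'
from h import *
np.set_printoptions(precision=4,suppress=True)
t=P("top");s=P("side")
tc=lambda x,y:(x/5+355-.4,y/5+185-.4); sc=lambda x,y:(x/4+315-.4,y/4+280-.4)
for q in[(64,60),(338,65),(341,288),(63,285),(41,41),(357,45)]: print("top bolt",atz(t,tc(*q),.005))
for q in[(287,170),(378,416),(112,460),(40,207)]: print("side bolt",atz(s,sc(*q),.005))
print("lens",tri([ray(t,(225,155.4)),ray(s,(369.6,158))]))
print("tabtop",tri([ray(t,tc(133,127)),ray(s,sc(175,42))]))
print("camplate top",[atz(t,(x/5+120-.4,y/5+115-.4),.008) for x,y in[(665,97),(645,285),(493,272)]])
print("camplate side",[atz(s,(x/5+270-.4,y/5+135-.4),.008) for x,y in[(472,287),(509,393),(733,375)]])
print("pen",[atz(t,q,.01) for q in[(198,322),(263,317)]], "hood",atz(t,(312,305),.01))
E
```

```text
top bolt [ 0.6713 -0.1104  0.005 ]
top bolt [ 0.6695 -0.2302  0.005 ]
top bolt [ 0.5701 -0.2281  0.005 ]
top bolt [ 0.5709 -0.1086  0.005 ]
top bolt [ 0.6799 -0.1005  0.005 ]
top bolt [ 0.6786 -0.2388  0.005 ]
side bolt [ 0.6725 -0.1092  0.005 ]
side bolt [ 0.6692 -0.2289  0.005 ]
side bolt [ 0.5692 -0.2263  0.005 ]
side bolt [ 0.5713 -0.1069  0.005 ]
lens (array([0.7235, 0.1846, 0.1167]), [np.float64(0.00019564364074040654), np.float64(0.00019564364074045774)])
tabtop (array([ 0.6136, -0.1271,  0.1106]), [np.float64(9.117416348944112e-05), np.float64(9.117416348945622e-05)])
camplate top [array([0.815 , 0.1448, 0.008 ]), array([0.7268, 0.1512, 0.008 ]), array([0.7326, 0.2187, 0.008 ])]
camplate side [array([0.7318, 0.2232, 0.008 ]), array([0.727 , 0.1559, 0.008 ]), array([0.8157, 0.1489, 0.008 ])]
pen [array([0.3974, 0.2469, 0.01  ]), array([0.4085, 0.1115, 0.01  ])] hood [0.4339 0.0093 0.01  ]
```

The heights agree: lens at 0.117 m against 0.115 m. The strip yaw is about -1°, the left socket is near (0.621,-0.1285), and the stand yaw is about -4.4°. I'll turn the tool first, then move over the strip.

```bash
python3 -m jog '{"grip":[1,1,1,1],"dp":[[0,0,-0.08],[0,0,-0.08],[0,0,-0.08],[0,0,-0.08]],"dr":[[0,0,-0.061],[0,0,-0.061],[0,0,-0.061],[0,0,-0.061]]}' 20
```

```text
time_s: 0.48
tool_pos: [0.2242, 0.5292, 0.2465]
eef_rot: [-180.0, -0.0, 179.3]
ft_force: [0.3, -0.1, -0.6]
opening: 0.0919
grasp_force: 0.0
```

```bash
python3 -m jog '{"grip":[0,0,0,0,0,0,0,0,0,0,0,0,0,0,0,0,0,0,0,0],"dp":[[-0.178,-0.33,0],[-0.178,-0.33,0],[-0.178,-0.33,0],[-0.178,-0.33,0],[-0.178,-0.33,0],[-0.178,-0.33,0],[-0.178,-0.33,0],[-0.178,-0.33,0],[-0.178,-0.33,0],[-0.178,-0.33,0],[-0.178,-0.33,0],[-0.178,-0.33,0],[-0.178,-0.33,0],[-0.178,-0.33,0],[-0.178,-0.33,0],[-0.178,-0.33,0],[-0.178,-0.33,0],[-0.178,-0.33,0],[-0.178,-0.33,0],[-0.178,-0.33,0]],"dr":[[0,0,0],[0,0,0],[0,0,0],[0,0,0],[0,0,0],[0,0,0],[0,0,0],[0,0,0],[0,0,0],[0,0,0],[0,0,0],[0,0,0],[0,0,0],[0,0,0],[0,0,0],[0,0,0],[0,0,0],[0,0,0],[0,0,0],[0,0,0]]}'
python3 -m jog '{"grip":[0,0,0],"dp":[[0,0,0],[0,0,0],[0,0,0]],"dr":[[0,0,0],[0,0,0],[0,0,0]]}'
python3 - <<'E'
from h import *
s=bot.state();im=bot.read_camera("wrist");print(repr(s["tool_pos"]),repr(s["eef_rot"]))
cv2.imwrite("pics/w1.png",im)
E
```

```text
time_s: 2.15
tool_pos: [0.5691, -0.1385, 0.2461]
eef_rot: [180.0, -0.0, 179.0]
ft_force: [0.2, 0.9, 0.2]
opening: 0.0009
grasp_force: 0.0
time_s: 2.4
tool_pos: [0.5683, -0.1362, 0.2461]
eef_rot: [179.9, -0.1, 179.0]
ft_force: [-0.3, 0.4, 0.3]
opening: 0.0008
grasp_force: 0.0
array([ 0.56833049, -0.13624241,  0.24610765]) array([ 1.79948771e+02, -6.01277678e-02,  1.78985734e+02])
```

View pics/w1.png

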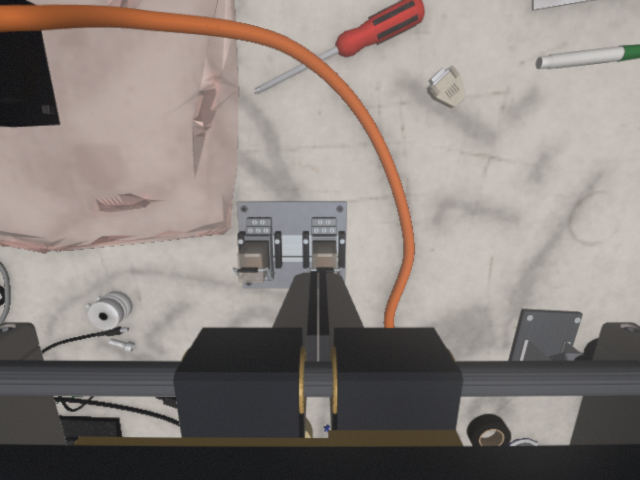

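The wrist view shows the strip at (237–347, 200–288). The left relay is near (324,250), on the right in this view because world +x points down in the picture. The fingertips hide its far side. I'll enlarge it.

```bash
python3 - <<'E'
import cv2
i=cv2.imread("pics/w1.png")[195:295,230:360]
cv2.imwrite("pics/w1c.png",cv2.resize(i,None,fx=6,fy=6,interpolation=cv2.INTER_CUBIC))
E
```

```text
(no output)
```

View pics/w1c.png

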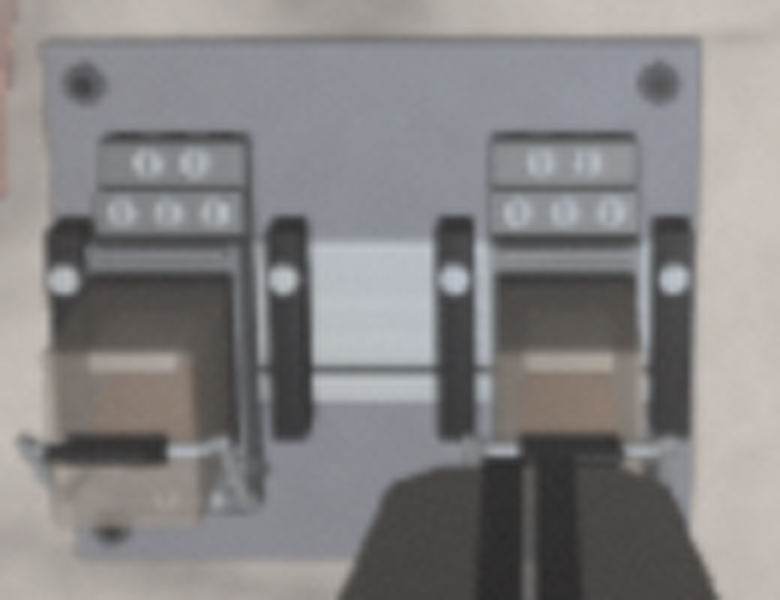

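```bash
python3 - <<'E'
from h import *
np.set_printoptions(precision=4,suppress=True)
w=P("wrist",[.56833,-.13624,.24611],[179.9488,-.0601,178.9857])
f=lambda x,y,z:atz(w,(x/6+230-.42,y/6+195-.42),z)
for n,q in dict(boltR=(85,83,.005),boltL=(658,83,.005),lidFr=(494,351,.082),lidFl=(640,351,.082),baseFr=(499,277,.035),baseFl=(633,277,.035),stopscrR=(455,279,.024),stopscrL=(673,279,.024),stopbackR=(455,436,.023)).items(): print(n,f(*q))
E
```

```text
boltR [ 0.568 -0.228  0.005]
boltL [ 0.5701 -0.1082  0.005 ]
lidFr [ 0.6026 -0.1421  0.082 ]
lidFl [ 0.6031 -0.1164  0.082 ]
baseFr [ 0.6029 -0.1418  0.035 ]
baseFl [ 0.6034 -0.1151  0.035 ]
stopscrR [ 0.6065 -0.151   0.024 ]
stopscrL [ 0.6073 -0.1064  0.024 ]
stopbackR [ 0.6412 -0.152   0.023 ]
```

Everything agrees on the relay centre: (0.621,-0.129), yaw -1°. I'll lower the shut fingers in front of the tab.

```bash
python3 -m jog '{"grip":[0,0,0,0,0,0,0,0],"dp":[[0,0.07,0.3],[0,0,0.3],[0,0,0.3],[0,0,0.3],[0,0,0.22],[0,0,0.12],[0,0,0],[0,0,0]],"dr":[[0,0,0],[0,0,0],[0,0,0],[0,0,0],[0,0,0],[0,0,0],[0,0,0],[0,0,0]]}'
```

```text
time_s: 3.12
tool_pos: [0.569, -0.1291, 0.0933]
eef_rot: [-180.0, 0.0, 179.1]
ft_force: [0.6, 0.3, 1.4]
opening: 0.0005
grasp_force: 0.0
```

```bash
python3 -m jog '{"grip":[0,0,0,0,0,0,0,0,0,0,0,0,0,0,0,0],"dp":[[-0.08,0,0],[-0.08,0,0],[-0.08,0,0],[-0.08,0,0],[-0.08,0,0],[-0.08,0,0],[-0.08,0,0],[-0.08,0,0],[-0.08,0,0],[-0.08,0,0],[-0.08,0,0],[-0.08,0,0],[-0.08,0,0],[0,0,0],[0,0,0],[0,0,0]],"dr":[[0,0,0],[0,0,0],[0,0,0],[0,0,0],[0,0,0],[0,0,0],[0,0,0],[0,0,0],[0,0,0],[0,0,0],[0,0,0],[0,0,0],[0,0,0],[0,0,0],[0,0,0],[0,0,0]]}'
python3 -m jog '{"grip":[0,0,0,0,0,0,0,0,0],"dp":[[0,0,-0.3],[0.15,0,-0.3],[0.3,0,-0.3],[0.3,0,-0.2],[0.3,0,0],[0,0,0],[0,0,0],[0,0,0],[0,0,0]],"dr":[[0,0,0],[0,0,0],[0,0,0],[0,0,0],[0,0,0],[0,0,0],[0,0,0],[0,0,0],[0,0,0]]}'
python3 - <<'E'
from h import *
s=bot.state();w=bot.read_camera("wrist");i=bot.read_camera("side");t=bot.read_camera("top");print(repr(s["tool_pos"]),repr(s["eef_rot"]))
c=lambda i,x,y,w,h:cv2.resize(i[y:y+h,x:x+w],(400,400),interpolation=cv2.INTER_CUBIC)
cv2.imwrite("pics/m2.png",np.hstack([c(i,310,270,110,110),c(w,235,185,140,140)]))
E
```

```text
time_s: 4.45
tool_pos: [0.6726, -0.1315, 0.0923]
eef_rot: [180.0, -0.0, 179.0]
ft_force: [-0.4, 0.4, -0.0]
opening: 0.0004
grasp_force: 0.0
time_s: 5.2
tool_pos: [0.5692, -0.1299, 0.2019]
eef_rot: [180.0, 0.0, 179.0]
ft_force: [-0.5, 0.3, 0.1]
opening: 0.0003
grasp_force: 0.0
array([ 0.56915045, -0.12986479,  0.20186126]) array([1.79998177e+02, 1.18845381e-02, 1.78999999e+02])
```

View pics/m2.png

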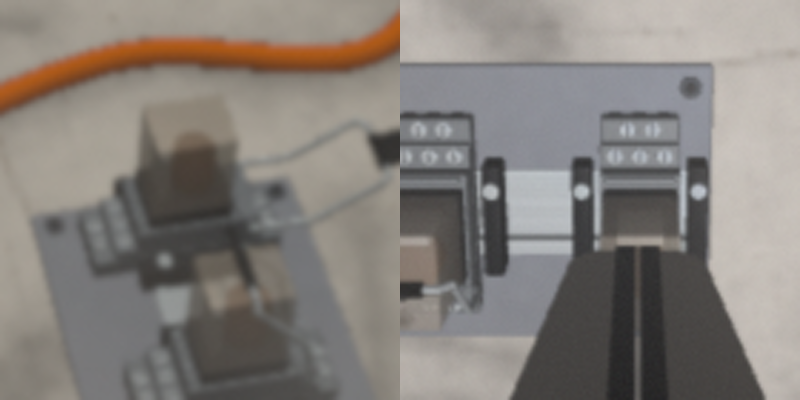

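The clip is fully back: its bail lies level behind the relay, with the tab at the right in the left panel. The relay still sits straight. I'll open the fingers and go over it.

```bash
python3 -m jog '{"grip":[0.62,0.62,0.62,0.62,0.62,0.62,0.62,0.62],"dp":[[-0.2,0,0],[-0.2,0.01,0],[-0.12,0,0],[0,0,0.2],[0,0,0.2],[0,0,0.2],[0,0,0],[0,0,0]],"dr":[[0,0,0],[0,0,0],[0,0,0],[0,0,0],[0,0,0],[0,0,0],[0,0,0],[0,0,0]]}'
```

```text
time_s: 6.02
tool_pos: [0.6198, -0.1292, 0.1407]
eef_rot: [179.9, -0.2, 179.0]
ft_force: [0.6, 0.1, 0.4]
opening: 0.0518
grasp_force: 0.0
```

```bash
python3 -m jog '{"grip":[0.62,0.62,0.62,0.62,0.62,0.62,0.62,0.62],"dp":[[0,0,0],[0,0,0.2],[0,0,0.2],[0,0,0.2],[0,0,0.2],[0,0,0.16],[0,0,0],[0,0,0]],"dr":[[0,0,0],[0,0,0],[0,0,0],[0,0,0],[0,0,0],[0,0,0],[0,0,0],[0,0,0]]}'
```

```text
time_s: 6.68
tool_pos: [0.6209, -0.1298, 0.047]
eef_rot: [-180.0, 0.0, 179.0]
ft_force: [-0.1, 0.5, -0.1]
opening: 0.0571
grasp_force: 0.0
```

```bash
python3 -m jog '{"grip":[0.3,0.3,0.3,0.3,0.25,0.2,0.2,0.2,0.2,0.2,0.2,0.2],"dp":[[0,0,0],[0,0,0],[0,0,0],[0,0,0],[0,0,0],[0,0,0],[0,0,0],[0,0,0],[0,0,0],[0,0,0],[0,0,0],[0,0,0]],"dr":[[0,0,0],[0,0,0],[0,0,0],[0,0,0],[0,0,0],[0,0,0],[0,0,0],[0,0,0],[0,0,0],[0,0,0],[0,0,0],[0,0,0]]}' 15
```

```text
time_s: 7.68
tool_pos: [0.621, -0.1299, 0.047]
eef_rot: [-180.0, 0.1, 179.0]
ft_force: [-0.7, 0.7, 5.6]
opening: 0.028
grasp_force: 15.0
```

```bash
python3 -m jog '{"grip":[0.2,0.2,0.2,0.2,0.2,0.2,0.2,0.2,0.2,0.2,0.2,0.2,0.2,0.2],"dp":[[0,0,0],[0,0,0],[0,0,-0.02],[0,0,-0.04],[0,0,-0.04],[0,0,-0.04],[0,0,-0.08],[0,0,-0.15],[0,0,-0.25],[0,0,-0.3],[0,0,-0.3],[0,0,-0.2],[0,0,0],[0,0,0]],"dr":[[0,0,0],[0,0,0],[0,0,0],[0,0,0],[0,0,0],[0,0,0],[0,0,0],[0,0,0],[0,0,0],[0,0,0],[0,0,0],[0,0,0],[0,0,0],[0,0,0]]}' 25
```

```text
time_s: 8.85
tool_pos: [0.6212, -0.1299, 0.1898]
eef_rot: [-179.9, 0.2, 179.0]
ft_force: [0.1, 0.1, -1.4]
opening: 0.0278
grasp_force: 25.0
```

```bash
python3 - <<'E'
from h import *
np.set_printoptions(precision=4,suppress=True)
s=bot.state();i=bot.read_camera("side");w=bot.read_camera("wrist")
print(s["tool_pos"],s["eef_rot"],s["opening"],s["grasp_force"],s["ft_force"],s["joint_positions"])
q=proj(P("side"),s["tool_pos"])[0];print(q);x,y=[int(v)-65 for v in q]
y=max(y,0)
c=lambda a:cv2.resize(a,(400,400),interpolation=cv2.INTER_CUBIC)
cv2.imwrite("pics/m3.png",np.hstack([c(i[y:y+130,x:x+130]),c(w[160:360,220:420])]))
E
```

```text
[ 0.6212 -0.1299  0.1898] [-179.93      0.1753  178.9977] 0.027803847219091935 24.999792873859406 [ 0.0712  0.1442 -1.425 ] [ -22.7046   18.6621   82.9898   -0.0002   78.1594 -111.7021]
[367.9828 250.5928]
```

View pics/m3.png

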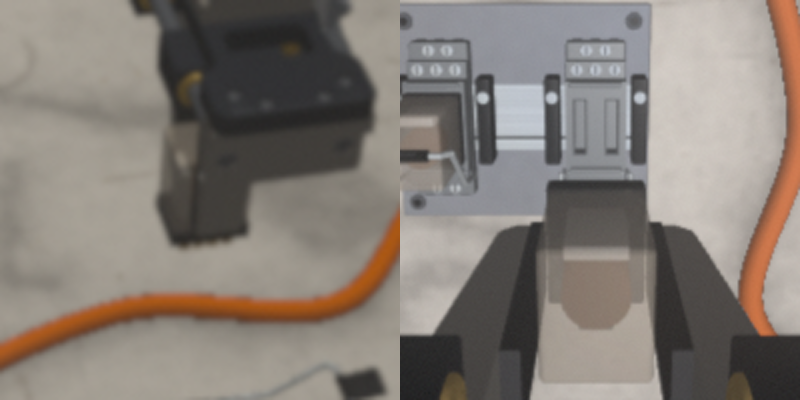

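The relay is out straight. It hangs upright between the pads with its pin row showing below, the socket slots are empty, and the right relay is in place. I'll move to a stand-off pose on the lens axis.

```bash
python3 -m jog '{"grip":[0.2,0.2,0.2,0.2,0.2,0.2,0.2,0.2,0.2,0.2,0.2,0.2,0.2,0.2,0.2],"dp":[[0.01,0.1,-0.1],[0.01,0.2,-0.1],[0.02,0.3,-0.1],[0.02,0.3,-0.09],[0.02,0.3,0],[0.02,0.3,0],[0.02,0.3,0],[0.02,0.3,0],[0.02,0.3,0],[0.01,0.3,0],[0.01,0.25,0],[0,0.2,0],[0,0.12,0],[0,0,0],[0,0,0]],"dr":[[0,0,0],[0,0,0],[0,0,0],[0,0,0],[0,0,0],[0,0,0.01],[0,0,0.01],[0,0,0.01],[0,0,0.008],[0,0,0],[0,0,0],[0,0,0],[0,0,0],[0,0,0],[0,0,0]]}'
python3 -m jog '{"grip":[0.2,0.2,0.2,0.2,0.2,0.2,0.2,0.2,0.2,0.2,0.2,0.2,0.2,0.2,0.2],"dp":[[0,0,0],[0,0,0],[0,0,0],[0,0,0],[0,0,0],[0,0,0],[0,0,0],[0,0,0],[0,0,0],[0,0,0],[0,0,0],[0,0,0],[0,0,0],[0,0,0],[0,0,0]],"dr":[[0,-0.02,0],[0,-0.04,0],[0,-0.05,0],[0,-0.05,0],[0,-0.05,0],[0,-0.05,0],[0,-0.05,0],[0,-0.05,0],[0,-0.05,0],[0,-0.05,0],[0,-0.03,0],[0,-0.01,0],[0,0,0],[0,0,0],[0,0,0]]}'
python3 - <<'E'
from h import *
np.set_printoptions(precision=4,suppress=True)
w=P("wrist",[.6212,-.1299,.1898],[-179.93,.1753,178.9977])
R=Ro.from_euler("xyz",[-179.93,.1753,178.9977],degrees=True).as_matrix()
print("expect foot edge",proj(w,np.array([.6212,-.1299,.1898])+(R@np.array([[.018,-.014,.013],[.018,.014,.013]]).T).T),"seen 293.5,251 342.5,251")
s=bot.state();i=bot.read_camera("wrist");t=bot.read_camera("top");sd=bot.read_camera("side")
print(repr(s["tool_pos"]),repr(s["eef_rot"]),s["grasp_force"],s["opening"],s["joint_positions"])
cv2.imwrite("pics/w4.png",i)
p=P("wrist",s["tool_pos"],s["eef_rot"]);print(proj(p,[.7235,.1846,.1160]))
E
```

```text
time_s: 10.2
tool_pos: [0.6157, 0.1976, 0.2265]
eef_rot: [-180.0, -0.1, 175.6]
ft_force: [0.2, -0.9, -1.9]
opening: 0.0282
grasp_force: 25.0
time_s: 11.45
tool_pos: [0.6167, 0.1967, 0.2277]
eef_rot: [-180.0, 45.0, 175.5]
ft_force: [0.7, 0.6, -0.4]
opening: 0.0277
grasp_force: 25.0
expect foot edge [[293.1214 249.1634]
 [341.3336 249.1035]] seen 293.5,251 342.5,251
array([0.6167, 0.1967, 0.2277]) array([-179.9971,   45.0191,  175.498 ]) 24.99974638223648 0.027703319685445118 [ 13.2085  -6.1546 116.6128 -26.7622  28.5533 -53.3876]
[[313.5965 219.5496]]
```

View pics/w4.png

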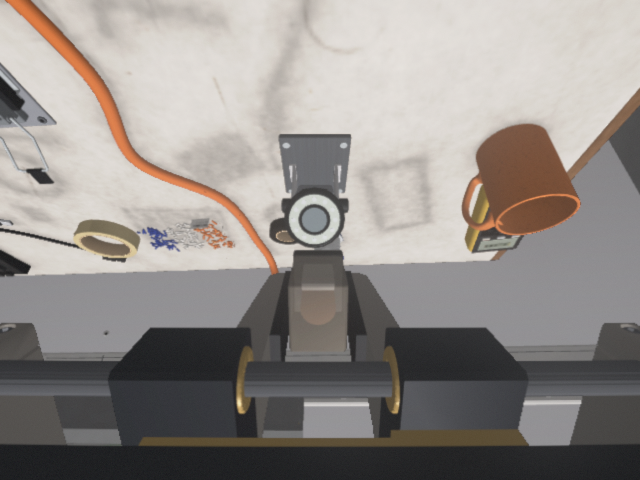

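The ring and lens sit at about (315,218.5) against a prediction of (313.6,219.5). The camera's base plate edge is level at row 134, so the yaw is right. I'll fit the ring centre in all three views.

```bash
python3 - <<'E'
from h import *
np.set_printoptions(precision=4,suppress=True)
def ctr(f,u,v,r,k=8):
    g=cv2.cvtColor(cv2.imread(f),cv2.COLOR_BGR2GRAY)[v-r:v+r,u-r:u+r]
    g=cv2.resize(g,None,fx=k,fy=k,interpolation=cv2.INTER_CUBIC)
    b=cv2.threshold(g,0,255,cv2.THRESH_BINARY+cv2.THRESH_OTSU)[1]
    # white ring: hole contour (inner edge) nearest the centre
    cs,hi=cv2.findContours(b,cv2.RETR_CCOMP,cv2.CHAIN_APPROX_NONE)
    o=[]
    for c,h in zip(cs,hi[0]):
        if len(c)>60:
            e=cv2.fitEllipse(c);o.append((np.array(e[0])/k+[u-r,v-r]-.44,np.array(e[1])/k,h[3]>=0))
    return o
for a in[("pics/w4.png",315,218,30),("pics/top0.png",225,155,17),("pics/side0.png",370,158,16)]:
    print(a[0]);[print("  ",*x) for x in ctr(*a)]
E
```

```text
pics/w4.png
   [295.3389 245.6641] [ 4.2998 25.4896] False
   [342.0574 237.3759] [ 5.9109 27.8027] False
   [313.9539 218.7947] [49.3964 50.624 ] False
   [313.9296 219.1727] [31.4162 32.0756] True
   [341.117  193.8638] [6.4829 9.459 ] False
   [287.5157 193.1937] [ 7.0057 11.2225] False
pics/top0.png
   [218.2445 169.18  ] [4.1076 4.3049] False
   [224.9424 155.1515] [22.243  25.7234] False
   [224.8387 155.3674] [14.4656 16.5098] True
   [218.5651 138.5126] [2.2176 2.7447] False
   [210.9711 157.0853] [ 8.0243 40.927 ] False
pics/side0.png
   [367.0083 156.0486] [22.8605 39.2684] False
   [369.7619 157.8555] [ 9.1194 17.0554] True
```

```bash
python3 - <<'E'
from h import *
np.set_printoptions(precision=4,suppress=True)
tp=np.array([.6167,.1967,.2277]);rot=[-179.997,45.019,175.498]
w=P("wrist",tp,rot);X,e=tri([ray(w,(313.94,219)),ray(P("top"),(224.9,155.3)),ray(P("side"),(369.76,157.86))]);print(X,e)
o,d=ray(w,(313.94,219));n=Ro.from_euler("xyz",rot,degrees=True).as_matrix()
L=atz(w,(313.94,219),.115);print("wrist@z.115",L)
for Q in(X,L): print("lens in tool",n.T@(Q-tp))
# stand yaw from wrist view: base plate far bolts
a,b=atz(w,(286,145.5),.008),atz(w,(345.5,145.5),.008);print(a,b,np.degrees(np.arctan2(a[0]-b[0],b[1]-a[1])))
E
```

```text
[0.7239 0.1851 0.1159] [np.float64(0.0006671512394608879), np.float64(0.0003886559171798278), np.float64(0.0005580763273585581)]
wrist@z.115 [0.7241 0.1849 0.115 ]
lens in tool [ 0.0029 -0.0032  0.1553]
lens in tool [ 0.0034 -0.0033  0.1561]
[0.7287 0.1509 0.008 ] [0.7343 0.221  0.008 ] -4.577546304024556
```

All three views agree on the lens to within 1 mm: (0.724,0.185,0.1155). I need to go about 65 mm along tool z, with a small side trim.

```bash
python3 -m jog '{"grip":[0.2,0.2,0.2,0.2,0.2,0.2,0.2,0.2,0.2,0.2,0.2,0.2,0.2,0.2],"dp":[[0.02,-0.016,0.03],[0.015,-0.016,0.06],[0,0,0.1],[0,0,0.1],[0,0,0.1],[0,0,0.1],[0,0,0.08],[0,0,0.05],[0,0,0.03],[0,0,0],[0,0,0],[0,0,0],[0,0,0],[0,0,0]],"dr":[[0,0,0],[0,0,0],[0,0,0],[0,0,0],[0,0,0],[0,0,0],[0,0,0],[0,0,0],[0,0,0],[0,0,0],[0,0,0],[0,0,0],[0,0,0],[0,0,0]]}'
python3 - <<'E'
from h import *
np.set_printoptions(precision=4,suppress=True)
s=bot.state();w=bot.read_camera("wrist");i=bot.read_camera("side")
n=Ro.from_euler("xyz",s["eef_rot"],degrees=True).as_matrix()
print(s["tool_pos"],s["eef_rot"],s["grasp_force"],s["qvel"],"lens in tool",n.T@(np.array([.724,.185,.1155])-s["tool_pos"]))
c=lambda a:cv2.resize(a,(400,400),interpolation=cv2.INTER_CUBIC)
cv2.imwrite("pics/m5.png",np.hstack([c(i[80:220,290:430]),c(w[160:360,220:420])]))
p=P("side");R=n;tip=s["tool_pos"]+R@[0,0,.0206]
print("side proj tip,lens in crop",(proj(p,[tip,[.724,.185,.1155]])-[290,80])*400/140)
E
```

```text
time_s: 12.77
tool_pos: [0.6593, 0.1912, 0.1791]
eef_rot: [180.0, 45.0, 175.6]
ft_force: [0.5, -0.5, -0.9]
opening: 0.0276
grasp_force: 25.0
[0.6593 0.1912 0.1791] [179.9871  45.0397 175.5794] 24.999772310256958 [-0.0401  0.0909 -0.0173 -0.003  -0.0106 -0.0055] lens in tool [-0.0009 -0.0012  0.091 ]
side proj tip,lens in crop [[154.3543 162.7165]
 [228.0471 223.9048]]
```

View pics/m5.png

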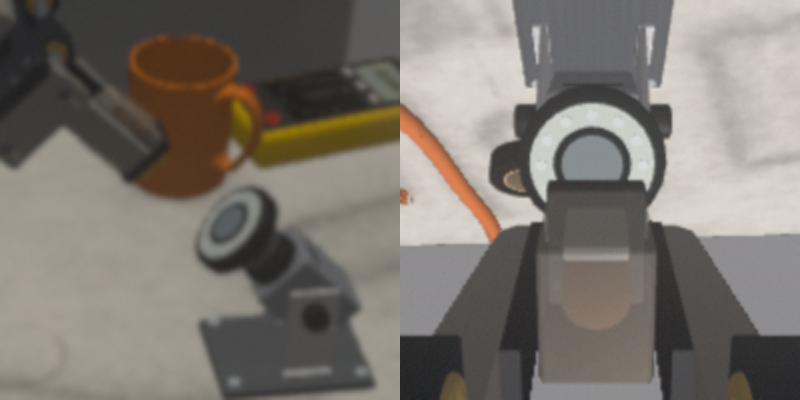

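The pins face the lens, and the side view shows the relay axis running to the lens. In the wrist view the lens sits about 1.3 mm off-centre towards tool -y. I'll trim that, settle and hand in.

```bash
python3 -m jog '{"grip":[0.2,0.2,0.2,0.2,0.2,0.2,0.2,0.2,0.2,0.2],"dp":[[0,-0.006,0],[0,-0.006,0],[0,0,0],[0,0,0],[0,0,0],[0,0,0],[0,0,0],[0,0,0],[0,0,0],[0,0,0]],"dr":[[0,0,0],[0,0,0],[0,0,0],[0,0,0],[0,0,0],[0,0,0],[0,0,0],[0,0,0],[0,0,0],[0,0,0]]}'
python3 - <<'E'
from h import *
s=bot.state();n=Ro.from_euler("xyz",s["eef_rot"],degrees=True).as_matrix()
v=n.T@(np.array([.724,.185,.1155])-s["tool_pos"]);print(v,s["grasp_force"])
if abs(v[1])<.002 and abs(v[0])<.003 and abs(v[2]-.0906)<.003: print(bot.close_job())
E
```

```text
time_s: 13.7
tool_pos: [0.6592, 0.1899, 0.1786]
eef_rot: [180.0, 45.0, 175.6]
ft_force: [-0.2, 0.4, -0.3]
opening: 0.0279
grasp_force: 25.0
[-0.0013224   0.00013668  0.09060473] 24.999726712703705
the job is handed in; nothing more can be done
None
```

The job is handed in at about 13.7 s: the clip is fully back, and the left relay is out and held steady at 25 N with its pins facing the lens, 7 cm away and centred to within about 1–2 mm by my measurement; the right-hand relay is still in its socket, and nothing else was touched.

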